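Hang the lacquer curing rack on both hooks

TASK

Lift the curing rack with the freshly lacquered pen barrels by its walnut grip block, keep it upright, and hang its top bar in both brass hooks of the stand. Bar and hooks are clamped by hand at heights nobody has measured, so feel the bar down and, still holding the rack, press gently (about 14 N on the two hooks together, rack weight included, shared about evenly and never more than 10 N on either) so that both clearly carry it for a moment, then let go and move clear. Leave the brass jig, the pen rest and the lapping stone where they are.

Things in the scene. Friction and masses are not known exactly. Their poses are not given: they have to be found in the camera images.
- rack: Curing rack standing on two black feet, 0.34 to 0.46 kg. Origin: centre of its underside, z up, y along its width. Uprights 8 mm square, 132 mm high, at y = +-100 mm, joined by a 10 mm thick crosspiece at the top; feet there 90 mm long (x), 10 mm wide. Four pen barrels are fixed to the lower rail. Top bar: see bar_left. Symmetric: may hang either way round
- rack_grip (a point): Centre of the pinch area of the walnut grip block, 134 mm above the rack's underside; axes as the rack's. Block: 14 mm thick in x (pinch across this, from above), 60 mm wide in y, 107 to 152 mm above the underside, fixed to the crosspiece. In a light grip (20 to 30 N) the rack can pivot a little between the pads about its x when one end is held up by a hook
- bar_left (a point): Point at rack y = +122 mm on the NOMINAL axis of the top bar, 105 mm above the underside. Bar: round steel, 10 mm thick, 290 mm long along y, y = +-145 mm, at rack x = 0, level. It is clamped tight to the uprights anywhere from 14 mm below to 14 mm above nominal; this is not measured. Seated, the real bar axis is 5 mm above the real trough floor, within 2 mm of stand x = 0
- bar_right (a point): as bar_left, at rack y = -122 mm
- stand: Fixed stand. Origin on the desk below the middle between the hook troughs; z up, y towards the left hook, x towards the posts. Dark steel posts 16 mm square, 197 mm high, at x = 77, y = +-122 mm; wooden base 12 mm high, x = 25 to 125 mm; open between the posts above 50 mm. The rack's uprights and feet go inside the hooks, 11 mm to spare each side; it may come from above or from -x
- hook_left: Left (+y) hook: fixed grey collar carrying a brass arm towards -x. Origin: middle of the trough floor at NOMINAL height: stand x = 0, y = 122 mm, 160 mm above the desk. The real trough is clamped 4 mm below to 4 mm above that, differently at each hook, and is not measured: find it by touch. Rigid; load it with no more than 10 N
- hook_right: Right (-y) hook, at stand y = -122 mm; its real height is drawn independently (also +-4 mm). Both troughs: open upward, run along y, 12 mm long in y; flat floor, upright walls 14 mm apart in x and 10 mm high, then 45 degree flares to a mouth 36 mm wide, 21 mm above the floor
- jig: Loose brass feed-setting jig, 50 x 70 x 34 mm; origin: centre of its underside. Leave alone
- pen_rest: Loose hexagonal walnut pen rest, 21 x 90 x 18 mm, long along y; origin: centre of its underside. Leave alone
- stone: Loose round white lapping stone, 60 mm diameter, 18 mm high; origin: centre of its underside. Leave alone

How it is judged:
On the way, in this order (a step that is already met when the one before it is completed fails the run):
1. the rack is lifted off the desk in the gripper (height (world z) of rack above 0.03 m and contact force between the fingers and rack above 5 N), for 0.2 s.
2. still gripped, the rack is pressed into the hooks so that each of the two hooks takes more than 4 N at the same time, the bar down in both troughs (contact force between rack and hook_left above 4 N and contact force between rack and hook_right above 4 N and contact force between the fingers and rack above 5 N and x of bar_left in the frame of stand between -0.004 and 0.004 m and z of bar_left in the frame of stand between 0.144 and 0.186 m and x of bar_right in the frame of stand between -0.004 and 0.004 m and z of bar_right in the frame of stand between 0.144 and 0.186 m), for 0.3 s.
At the end, for the whole second after the job is handed in: The rack hangs still from both hooks, each carrying part of its weight (more than 0.3 N), both nominal bar points within 4 mm of the trough centres in the stand's x and 144 to 186 mm above the desk, the rack within 0.12 rad of upright, released (contact force between rack and hook_left above 0.3 N and contact force between rack and hook_right above 0.3 N and x of bar_left in the frame of stand between -0.004 and 0.004 m and z of bar_left in the frame of stand between 0.144 and 0.186 m and x of bar_right in the frame of stand between -0.004 and 0.004 m and z of bar_right in the frame of stand between 0.144 and 0.186 m and angle between rack's own z axis and vertical below 0.12 rad and linear speed of rack below 0.02 m/s and contact force between the fingers and rack below 0.05 N); the robot touches nothing.
It fails at once if a hook is loaded with more than 10 N (contact force between rack and hook_left above 10 N or contact force between rack and hook_right above 10 N).
It fails at once if the rack is tipped more than 0.5 rad (angle between rack's own z axis and vertical above 0.5 rad).
It fails at once if the jig, pen rest or stone is moved by more than 15 mm (distance of any of jig, pen_rest, stone from where it was at the start of the episode above 0.015 m).
It also fails if it takes over 54 s, if anything falls off the work surface, if the arm or the gripper's body presses on something with over 40 N, if the wrist force passes 120 N, or if a joint passes its speed limit or range.

ROBOT

A 6-joint arm with a two-finger parallel gripper is mounted at the origin on the work surface. World frame = base frame: x ahead of the robot, y to its left, z up, the work surface at z = 0. Lengths are in m, angles in rad, forces in N, time in s.
With the tool pointing down it reaches from about 0.375 to 0.9 m from the base axis. Payload 3.1 kg.
Tool frame: the origin (TCP) lies between the finger pads; the fingertips stand 22 mm ahead of it and the grasp point (between the pads) lies 3 mm ahead of it; z points along the fingers, y is the line along which they close (so a half turn about z gives the same grasp; the last joint's range is limited). The gripper opens to 87 mm and grips with 3 to 60 N. Pads are 19 mm wide; open, the fingers measure 117 mm over their backs; the gripper's body (75 mm by 190 mm) begins 51 mm behind the grasp point.
Start: joints at [-1.28, 0.527, 1.433, -0, 1.181, -0.178], TCP at [0.283, -0.557, 0.245] pointing down, gripper open.
Joint ranges: [-3.08, 3.08], [-0.75, 2.2], [0.22, 2.44], [-1.43, 4.57], [0, 2.65], [-2.85, 2.85]. Speed limits (rad/s): [2.79, 2.79, 3.14, 3.14, 3.14, 3.14].

INTERFACE

Orientations are given as a unit quaternion [x, y, z, w].
In Python, from rig import robot gives the robot as it stands.
- The arm moves only by the tool move_arm, never from a script. Its argument "series" is text: rows parted by semicolons, each of 6 numbers parted by spaces: the shift along the tool's x, y, z in mm, then the turn, a rotation vector about the tool's x, y, z in degrees. In form: dx dy dz ax ay az; .... A call has 1 to 8 rows; each row is the pose to reach, as a shift and turn from the pose commanded when the call began, along the tool's axes at that moment; what a row does not reach only later rows make up. A row lasts 1/12 s, in which the tool goes at most 41.7 mm and 7.16 degrees, less where a joint would pass 70% of its speed; a pose out of reach is approached as far as the arm can. A call with a gripper value outside its range is refused whole. "jaw" is the opening, from 0 (shut) to 1 (fully open), set as the call begins (left out, the last holds). The fingers move at their own pace and stop on an object; "newtons" is the grip in N (left out, the last holds). Time passes only in rows, so rows that repeat a pose let the fingers close. It gives the time, the measured TCP pose, the force, the opening and the grip force at its end, in the units of the state.
- robot.get_obs(): the state, without advancing time (a new reading comes with each control period).
- robot.camera(name): name is "scene" or "top"; returns a dict with "img" (400x640x3 uint8, red, green, blue), "mtx" (3x3 intrinsics, pixels), "distortion" ([k1, k2, p1, p2, k3] as OpenCV has them; the pictures are not rectified), "world_to_cam" (4x4, takes a point from world to camera coordinates). Camera axes: x right, y down, z forward; pixel columns grow to the right and rows downward; lengths in m; the calibration is good to about 2 mm. A picture is of the moment at which its call begins. There is no depth.
- robot.hand_in(): hands the job in; it is judged then, once.
Trained networks look in a picture, given as the dict that the camera call returned (one of the last four; its "shot" number tells which), for a name from the list of things; names that differ only in an ending like _2 or _b are one class to them, and where a whole thing is asked for, a point or a joint stands for the part that bears it (a point fixed in the world has none). Each returns a list of dicts, best first, with "p" (0 to 1); they miss things now and then, are a little off and sometimes report something else, mostly with a low value. They report only what shows in the picture. A call takes as long as a camera call.
- robot.search_frame(picture, thing): "xyz" ([x, y, z] in m, in world coordinates, good to about 4 mm: the middle of the surface that is visible of it).
- robot.tip_of(picture, thing): "xyz" ([x, y, z] in m, in world coordinates, good to about 4 mm: a listed point, or the origin of a listed thing).
The state is a dict: "time": time; "q": joint angles; "joint_velocities": joint speeds; "joint_torque": joint torques, N m; "position": TCP position; "tool_rot": TCP orientation; "ft_force": force on the tool from outside, world axes, zero at the start; "moment": the same for the moment, N m; "grip_width": finger opening in m; "grip_force": force on a finger pad.
Only numpy, scipy, OpenCV 4.12 (cv2) and the standard library are available. Lean on these libraries where they do the work, as an engineer would, in place of code of your own. Each camera call takes 0.05 s, during which the arm holds its last target. There are 200 camera calls.

## Working session

There is one attempt and no reset: what is moved stays moved. The work goes in short steps, Python scripts to look and compute and a tool call to move; the robot and the scene stay as the last step left them, time stands still between calls to the robot, and variables do not carry over. Pictures are saved under pics/ and viewed, at most 10 in all, crops included, and the job is handed in when it is done.

Besides the shell and the picture viewer there is one more tool, called after "Request:" as name(argument=value, ...), one argument or row to a line, values as JSON. move_arm: Moves the arm, as the interface text tells. Its arguments: {"type":"object","properties":{"series":{"type":"string"},"jaw":{"type":"number"},"newtons":{"type":"number"}},"required":["series"]}

```bash
mkdir -p pics; cat > h.py <<'E'
import numpy as np, cv2
from rig import robot
from scipy.spatial.transform import Rotation as R
def pix(c,p):
    w=np.array(c["world_to_cam"]);r,_=cv2.Rodrigues(w[:3,:3])
    return cv2.projectPoints(np.array(p,float).reshape(-1,1,3),r,w[:3,3],np.array(c["mtx"]),np.array(c["distortion"]))[0].reshape(-1,2)
E
python3 - <<'E'
from h import *
for n in ["scene","top"]:
    c=robot.camera(n); cv2.imwrite(f"pics/{n}0.png",c["img"][:,:,::-1])
    for t in ["rack","rack_grip","bar_left","bar_right","stand","hook_left","hook_right","jig","pen_rest","stone"]:
        r=robot.tip_of(c,t)[:2]
        print(n,t,[(np.round(d["xyz"],3).tolist(),round(d["p"],2),pix(c,d["xyz"]).round()[0].tolist()) for d in r])
o=robot.get_obs();print(o)
E
```

```text
scene rack [([0.584, 0.179, 0.004], 0.6, [397.0, 268.0])]
scene rack_grip [([0.582, 0.182, 0.138], 0.96, [405.0, 227.0])]
scene bar_left [([0.598, 0.297, 0.104], 0.66, [457.0, 247.0])]
scene bar_right [([0.572, 0.059, 0.11], 0.64, [347.0, 230.0])]
scene stand [([0.566, -0.198, -0.001], 0.56, [244.0, 253.0]), ([0.546, -0.069, 0.16], 0.34, [292.0, 202.0])]
scene hook_left [([0.547, -0.07, 0.163], 0.73, [291.0, 201.0])]
scene hook_right [([0.575, -0.32, 0.162], 0.67, [179.0, 204.0])]
scene jig [([0.415, -0.179, 0.0], 0.78, [264.0, 213.0]), ([0.583, 0.182, 0.135], 0.56, [404.0, 229.0])]
scene pen_rest [([0.582, 0.18, 0.138], 0.68, [403.0, 227.0]), ([0.41, 0.191, 0.002], 0.48, [398.0, 219.0])]
scene stone [([0.431, -0.038, 0.0], 0.77, [313.0, 220.0]), ([0.573, -0.319, 0.163], 0.65, [180.0, 203.0])]
top rack [([0.584, 0.18, 0.0], 0.83, [256.0, 164.0])]
top rack_grip [([0.586, 0.178, 0.135], 0.88, [244.0, 150.0])]
top bar_left [([0.6, 0.3, 0.102], 0.93, [192.0, 147.0])]
top bar_right [([0.575, 0.055, 0.106], 0.93, [305.0, 158.0])]
top stand [([0.561, -0.195, -0.001], 0.68, [413.0, 175.0]), 
[... 378 characters left out ...]
27951687e+00,  5.27534127e-01,  1.43268288e+00, -7.90475458e-06,
        1.18139394e+00, -1.78495352e-01]), 'joint_velocities': array([ 1.09631775e-03, -9.63414866e-04,  1.66182383e-03, -7.96774438e-04,
        9.91777637e-04, -8.25812141e-05]), 'joint_torque': array([ 5.33439979e-04, -4.40020573e+01, -1.76988155e+01,  6.32766215e-02,
        5.02240146e-02, -1.29043417e-05]), 'position': array([ 0.28295158, -0.55726741,  0.24453287]), 'tool_rot': array([ 9.72540204e-01,  2.32734940e-01, -4.16618403e-06, -8.92599169e-06]), 'ft_force': array([-0.12149691, -0.11480263, -0.27453742]), 'moment': array([ 0.03069414, -0.02169732, -0.01336939]), 'grip_force': 0.0, 'grip_width': 0.08673993068895727}
```

View pics/scene0.png

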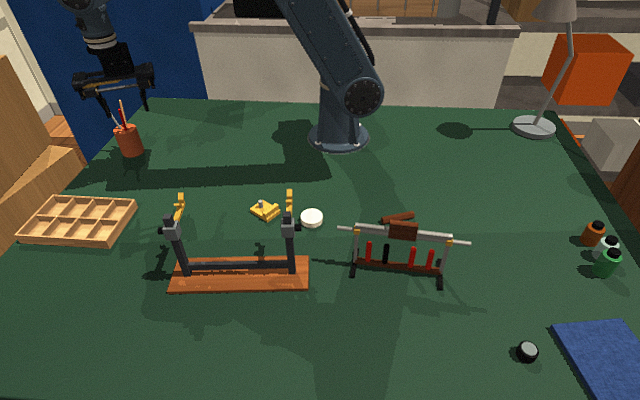

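View pics/top0.png

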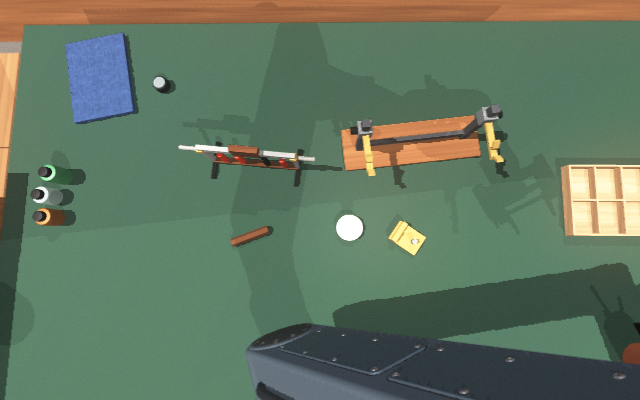

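The pictures show the rack at scene (400,250) with its bar ends near (338,228) and (470,243), and the stand's hooks at (180,205) and (290,200). The loose objects lie nearer the robot. The network reports match all of this. I'll refine the estimates and read the bar height from its end pixels.

```bash
python3 - <<'E'
from h import *
acc={}
for k in range(4):
  for n in ["scene","top"]:
    c=robot.camera(n)
    for t in ["rack_grip","bar_left","bar_right","hook_left","hook_right"]:
        r=robot.tip_of(c,t)
        if r and r[0]["p"]>.4: acc.setdefault((t,n),[]).append(r[0]["xyz"])
m={}
for k,v in acc.items():
    print(k,np.round(np.mean(v,0)*1000,1),np.round(np.std(v,0)*1000,1)); m.setdefault(k[0],[]).append(np.mean(v,0))
m={k:np.mean(v,0) for k,v in m.items()}
for a,b in [("bar_left","bar_right"),("hook_left","hook_right")]:
    d=m[a]-m[b]; print(a,"mid",np.round((m[a]+m[b])/2,4),"len",np.linalg.norm(d),"yaw",np.degrees(np.arctan2(-d[0],d[1])))
d=(m["bar_left"]-m["bar_right"])[:2];d/=np.linalg.norm(d)
mid=(m["bar_left"]+m["bar_right"])[:2]/2
for n in ["scene","top"]:
    c=robot.camera(n); im=cv2.resize(c["img"],None,fx=4,fy=4,interpolation=cv2.INTER_CUBIC)[:,:,::-1].copy()
    for off,col in [(-14,(255,0,0)),(0,(0,255,0)),(14,(0,0,255))]:
        P=[[*(mid+d*s*.145),.105+off/1000] for s in(1,-1)]
        q=pix(c,P); print(n,off,q.round(1).tolist())
        for u in q: cv2.circle(im,tuple(int(x*4+1.5) for x in u),3,col,-1)
    x0,y0=(325,205) if n=="scene" else (170,120)
    cv2.imwrite(f"pics/{n}1.png",im[y0*4:y0*4+400,x0*4:x0*4+640])
print(robot.get_obs()["time"])
E
```

```text
('rack_grip', 'scene') [581.9 179.8 136.5] [1.8 1.9 0.9]
('bar_left', 'scene') [595.6 298.  105.6] [1.  1.4 1.8]
('bar_right', 'scene') [570.3  60.6 107.7] [1.7 0.7 0.9]
('hook_left', 'scene') [547.  -72.  162.3] [1.6 1.8 1.1]
('hook_right', 'scene') [ 576.5 -317.6  162.7] [1.8 1.8 0.8]
('rack_grip', 'top') [586.6 178.2 135. ] [1.  1.2 0.9]
('bar_left', 'top') [596.9 299.5 105.7] [1.2 0.7 1.2]
('bar_right', 'top') [ 5.331e+02 -4.000e-01  7.780e+01] [71.5 99.7 44.6]
('hook_left', 'top') [545.7 -70.6 156.6] [1.1 1.2 1.8]
('hook_right', 'top') [ 576.6 -317.8  156.2] [2.1 0.8 1.5]
bar_left mid [0.574  0.1644 0.0992] len 0.27266638756225525 yaw -9.419524167366275
hook_left mid [ 0.5614 -0.1945  0.1594] len 0.24825320019337113 yaw 6.981524926636167
scene -14 [[460.6, 251.1], [331.7, 227.9]]
scene 0 [[461.9, 246.7], [331.7, 223.6]]
scene 14 [[463.4, 242.3], [331.7, 219.2]]
top -14 [[190.5, 149.1], [320.9, 171.2]]
top 0 [[188.1, 147.6], [320.8, 170.0]]
top 14 [[185.7, 145.9], [320.6, 168.7]]
3.6
```

View pics/scene1.png

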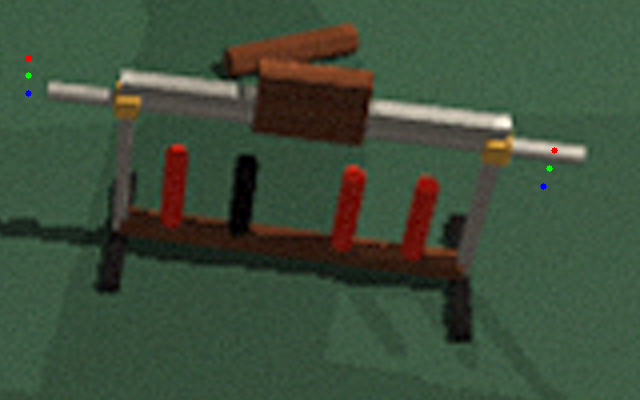

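The crop shows the bar ends at scene pixels (337.0,227.5) and (471.2,243.2). The overlay is off because one outlier skewed the mean. I'll fit the bar from its end pixels in both views.

```bash
python3 - <<'E'
from h import *
from scipy.optimize import least_squares
cs=robot.camera("scene"); ct=robot.camera("top")
# top bar ends: bright low-saturation pixels in top picture
im=ct["img"].astype(int); box=im[135:175,170:325]
m=(box.min(2)>95); ys,xs=np.nonzero(m); xs=xs+170; ys=ys+135
L=(xs.min(),ys[xs<=xs.min()+1].mean()); Rr=(xs.max(),ys[xs>=xs.max()-1].mean())
print("top ends",L,Rr)
S=np.array([[471.2,243.2],[337,227.5]])
T=np.array([[L[0]-.5,L[1]],[Rr[0]+.5,Rr[1]]],float)
def ends(p):
    d=np.array([-np.sin(p[2]),np.cos(p[2])])
    return [[*(p[:2]+d*s*.145),p[3]] for s in(1,-1)]
def f(p): return np.concatenate([(pix(cs,ends(p))-S).ravel(),(pix(ct,ends(p))-T).ravel()])
r=least_squares(f,[.584,.179,-.1,.105]); print(r.x,np.degrees(r.x[2]),r.fun.round(1))
E
```

```text
top ends (np.int64(178), np.float64(146.77777777777777)) (np.int64(324), np.float64(158.5))
[ 0.58532156  0.17420785 -0.07937239  0.11879762] -4.547702772916332 [-2.5 -0.8 -2.5 -0.9  2.9 -0.4 -7.8 -0.9]
```

View pics/top1.png

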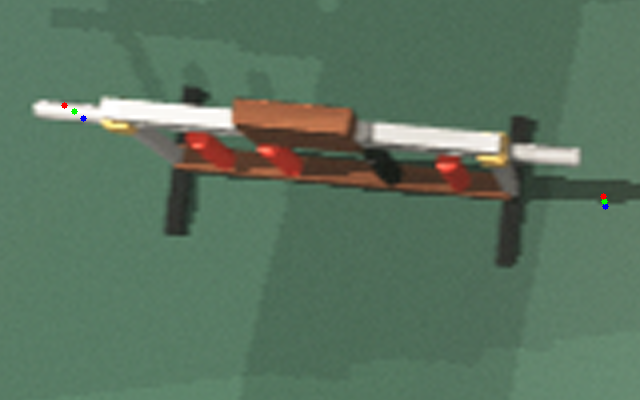

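The top crop shows the bar ends at (178.5,146.8) and (314.8,159.0). My threshold had caught the stand at the right end, so I refit.

```bash
python3 - <<'E'
from h import *
from scipy.optimize import least_squares
cs=robot.camera("scene"); ct=robot.camera("top")
S=np.array([[471.2,243.2],[337,227.5]]);T=np.array([[178.5,146.8],[314.8,159.]])
def ends(p):
    d=np.array([-np.sin(p[2]),np.cos(p[2])])
    return [[*(p[:2]+d*s*.145),p[3]] for s in(1,-1)]
def f(p): return np.concatenate([(pix(cs,ends(p))-S).ravel(),(pix(ct,ends(p))-T).ravel()])
r=least_squares(f,[.584,.179,-.1,.105]); print(r.x,np.degrees(r.x[2]),r.fun.round(1))
o=robot.get_obs(); Rt=R.from_quat(o["tool_rot"]); g=np.array([r.x[0],r.x[1],.245+.03])
print("shift mm",Rt.inv().apply(g-o["position"])*1000, "tool y az",np.degrees(np.arctan2(*Rt.as_matrix()[1::-1,1])),o["time"])
E
```

```text
[ 0.58416774  0.17944341 -0.08418039  0.1156754 ] -4.823180781440652 [-0.4  0.2 -0.1 -0.3  0.1  0.1 -0.5 -0.2]
shift mm [ 602.06992284 -520.51346993  -30.43786982] tool y az -63.081370517927255 3.8
```

Request:
move_arm(
  series="0 0 -40 0 0 0; 602 -520 -40 0 0 -58; 602 -520 -40 0 0 -58; 602 -520 -40 0 0 -58; 602 -520 -40 0 0 -58; 602 -520 -40 0 0 -58; 602 -520 -40 0 0 -58; 602 -520 -40 0 0 -58",
  jaw=1,
  newtons=25,
)

```text
time: 4.47
position: [0.3938, -0.2855, 0.2848]
tool_rot: [0.781, 0.625, 0.0, 0.0]
ft_force: [0.5, 0.5, -0.0]
grip_width: 0.087
grip_force: 0.0
```

```bash
cat > s.py <<'E'
import sys
from h import *
# s.py x y z yaw_of_tool_y(deg): shift/turn needed
o=robot.get_obs(); Rt=R.from_quat(o["tool_rot"]); a=list(map(float,sys.argv[1:]))
az=np.degrees(np.arctan2(*Rt.as_matrix()[1::-1,1]))
print("t",round(o["time"],2),"pos",o["position"].round(4),"az",az.round(2),"tilt",np.degrees(np.arccos(-Rt.as_matrix()[2,2])).round(2),"F",o["ft_force"].round(2),"M",o["moment"].round(3),"w",round(o["grip_width"],4),"gf",round(o["grip_force"],1))
print("shift",(Rt.inv().apply(np.array(a[:3])-o["position"])*1000).round(1),"turn z",round(-(a[3]-az),2), "q",o["q"].round(2))
E
python3 s.py .584 .179 .275 -5.2
```

```text
t 4.47 pos [ 0.3938 -0.2855  0.2848] az -12.63 tilt 0.04 F [ 0.51  0.48 -0.04] M [-0.029 -0.085  0.009] w 0.087 gf 0.0
shift [494.8  84.    9.7] turn z -7.43 q [-0.86  0.29  1.72  0.    1.13 -0.64]
```

Request:
move_arm(
  series="495 84 0 0 0 -7.4; 495 84 0 0 0 -7.4; 495 84 0 0 0 -7.4; 495 84 0 0 0 -7.4; 495 84 0 0 0 -7.4; 495 84 0 0 0 -7.4; 495 84 0 0 0 -7.4; 495 84 0 0 0 -7.4",
)

```text
time: 5.13
position: [0.5219, 0.0226, 0.2849]
tool_rot: [0.74, 0.672, 0.0, 0.0]
ft_force: [1.3, -0.2, 0.7]
grip_width: 0.087
grip_force: 0.0
```

```bash
python3 s.py .584 .179 .22 -5.2
```

```text
t 5.13 pos [0.5219 0.0226 0.2849] az -5.54 tilt 0.04 F [ 1.3  -0.25  0.67] M [ 0.011 -0.1   -0.031] w 0.087 gf 0.0
shift [161.7  46.7  64.9] turn z -0.34 q [-0.17  0.34  1.64 -0.    1.16 -0.07]
```

Request:
move_arm(
  series="162 47 0 0 0 0; 162 47 0 0 0 0; 162 47 0 0 0 0; 162 47 0 0 0 0; 162 47 60 0 0 0; 162 47 60 0 0 0; 162 47 60 0 0 0; 162 47 60 0 0 0",
)

```text
time: 5.8
position: [0.5832, 0.1773, 0.2236]
tool_rot: [0.74, 0.672, -0.001, -0.001]
ft_force: [0.2, -0.3, 0.9]
grip_width: 0.0872
grip_force: 0.0
```

```bash
python3 s.py .584 .179 .137 -5.2; python3 - <<'E'
from h import *
c=robot.camera("scene"); cv2.imwrite("pics/scene2.png",cv2.resize(c["img"][150:300,290:490],None,fx=4,fy=4)[:,:,::-1])
E
```

```text
t 5.8 pos [0.5832 0.1773 0.2236] az -5.53 tilt 0.16 F [ 0.18 -0.28  0.94] M [-0.074 -0.108  0.049] w 0.0872 gf 0.0
shift [ 1.9  0.9 86.6] turn z -0.33 q [ 0.11  0.53  1.49 -0.    1.12  0.21]
```

View pics/scene2.png

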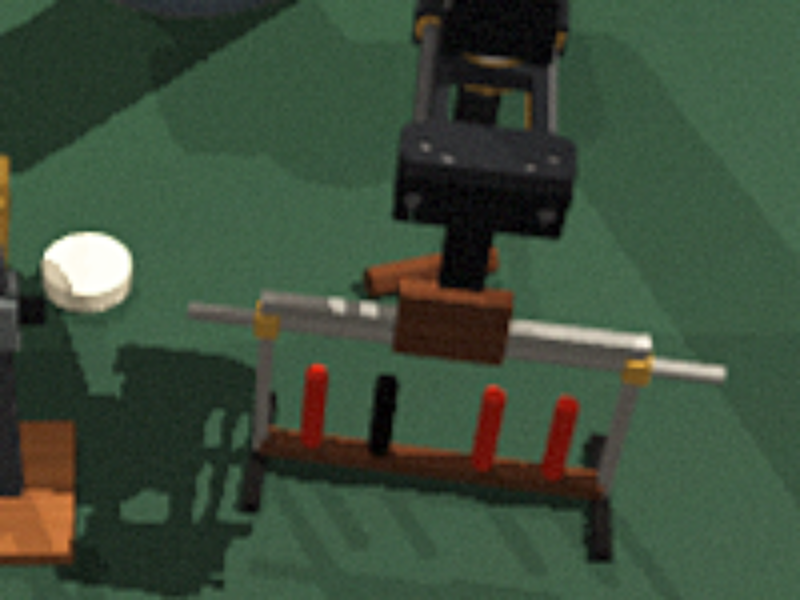

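The fingers stand over the block and are centred along its width (crop x≈465, block 400–512). I'll descend.

Request:
move_arm(
  series="1 1 30 0 0 0; 1 1 60 0 0 0; 1 1 75 0 0 0; 1 1 86 0 0 0; 1 1 86 0 0 0; 1 1 86 0 0 0",
)

```text
time: 6.35
position: [0.5861, 0.1777, 0.1398]
tool_rot: [0.741, 0.672, 0.001, 0.001]
ft_force: [-0.3, -0.0, 0.2]
grip_width: 0.0872
grip_force: 0.0
```

Request:
move_arm(
  series="0 0 0 0 0 0; 0 0 0 0 0 0; 0 0 0 0 0 0; 0 0 0 0 0 0; 0 0 0 0 0 0; 0 0 0 0 0 0; 0 0 0 0 0 0; 0 0 0 0 0 0",
  jaw=0,
  newtons=25,
)

```text
time: 7.02
position: [0.5849, 0.1781, 0.1385]
tool_rot: [0.74, 0.672, -0.0, -0.0]
ft_force: [-0.6, -0.3, -0.8]
grip_width: 0.0416
grip_force: 0.0
```

```bash
python3 s.py .584 .179 .137 -5.2
```

```text
t 7.02 pos [0.5849 0.1781 0.1385] az -5.55 tilt 0.01 F [-0.55 -0.28 -0.75] M [-0.067 -0.11  -0.06 ] w 0.0416 gf 0.0
shift [ 0.8 -1.   1.5] turn z -0.35 q [ 0.11  0.64  1.56 -0.    0.94  0.21]
```

Request:
move_arm(
  series="0 0 0 0 0 0; 0 0 0 0 0 0; 0 0 0 0 0 0; 0 0 0 0 0 0; 0 0 0 0 0 0; 0 0 0 0 0 0; 0 0 0 0 0 0; 0 0 0 0 0 0",
)

```text
time: 7.68
position: [0.5846, 0.1781, 0.1383]
tool_rot: [0.741, 0.672, -0.0, -0.0]
ft_force: [-1.2, -1.0, -0.7]
grip_width: 0.0134
grip_force: 25.0
```

```bash
python3 s.py .584 .179 .137 -5.2
```

```text
t 7.68 pos [0.5846 0.1781 0.1383] az -5.56 tilt 0.06 F [-1.16 -0.98 -0.67] M [ 0.006  0.055 -0.142] w 0.0134 gf 25.0
shift [ 0.9 -0.6  1.3] turn z -0.36 q [0.11 0.64 1.56 0.   0.94 0.21]
```

Request:
move_arm(
  series="0 0 -5 0 0 0; 0 0 -15 0 0 0; 0 0 -30 0 0 0; 0 0 -50 0 0 0; 0 0 -75 0 0 0; 0 0 -100 0 0 0; 0 0 -120 0 0 0; 0 0 -120 0 0 0",
)

```text
time: 8.35
position: [0.588, 0.1785, 0.2642]
tool_rot: [0.74, 0.672, 0.005, 0.003]
ft_force: [2.3, -0.8, -3.6]
grip_width: 0.0137
grip_force: 25.0
```

```bash
python3 s.py .5613 -.1945 .258 6.8; python3 - <<'E'
from h import *
from scipy.optimize import least_squares
for n in ["scene","top"]:
  c=robot.camera(n); im=c["img"]
  x0,y0,w,h=(280,120,200,150) if n=="scene" else (150,90,200,150)
  cv2.imwrite(f"pics/{n}3.png",cv2.resize(im[y0:y0+h,x0:x0+w],None,fx=4,fy=4,interpolation=cv2.INTER_CUBIC)[:,:,::-1])
  for t in ["rack_grip","bar_left","bar_right","hook_left","hook_right"]:
    print(n,t,[(np.round(d["xyz"],3).tolist(),round(d["p"],2)) for d in robot.tip_of(c,t)[:1]])
E
```

```text
t 8.35 pos [0.588  0.1785 0.2642] az -5.54 tilt 0.65 F [ 2.34 -0.76 -3.65] M [-0.025 -0.303 -0.014] w 0.0137 gf 25.0
shift [-373.9    9.3    5.4] turn z -12.34 q [0.11 0.49 1.45 0.   1.2  0.21]
scene rack_grip [([0.586, 0.18, 0.26], 0.95)]
scene bar_left [([0.601, 0.3, 0.233], 0.75)]
scene bar_right [([0.577, 0.06, 0.234], 0.86)]
scene hook_left [([0.546, -0.07, 0.165], 0.94)]
scene hook_right [([0.576, -0.316, 0.164], 0.85)]
top rack_grip [([0.588, 0.177, 0.253], 0.74)]
top bar_left [([0.435, -0.046, -0.004], 0.52)]
top bar_right [([0.572, 0.052, 0.223], 0.76)]
top hook_left []
top hook_right [([0.575, -0.319, 0.154], 0.94)]
```

View pics/scene3.png

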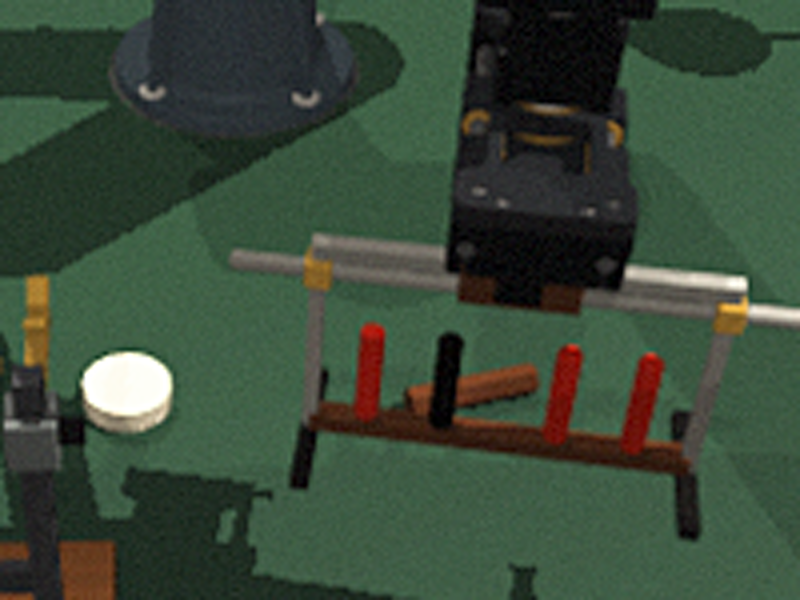

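The rack is lifted level: bar ends at crop (232,258) and beyond (800,318), barrels undisturbed. The feet need to clear the hooks in transit, so I'll go higher first.

Request:
move_arm(
  series="0 0 -10 0 0 0; 0 0 -25 0 0 0; 0 0 -45 0 0 0; 0 0 -65 0 0 0; 0 0 -85 0 0 0; 0 0 -97 0 0 0; 0 0 -103 0 0 0; 0 0 -105 0 0 0",
  newtons=35,
)

```text
time: 9.62
position: [0.5855, 0.1782, 0.3656]
tool_rot: [0.74, 0.672, 0.001, 0.001]
ft_force: [-0.5, -0.2, -3.9]
grip_width: 0.0135
grip_force: 35.0
```

Request:
move_arm(
  series="-5 0 0 0 0 0; -15 0 0 0 0 0; -30 1 0 0 0 -1; -50 1 0 0 0 -2; -73 2 0 0 0 -3; -98 3 0 0 0 -4; -123 4 0 0 0 -5; -148 5 0 0 0 -6",
)

```text
time: 10.28
position: [0.5745, 0.0283, 0.3621]
tool_rot: [0.704, 0.71, -0.001, -0.001]
ft_force: [1.9, 0.6, -4.3]
grip_width: 0.0135
grip_force: 35.0
```

```bash
python3 s.py .5614 -.1955 .363 6.9
```

```text
t 10.28 pos [0.5745 0.0283 0.3621] az 0.49 tilt 0.18 F [ 1.91  0.56 -4.25] M [-0.002 -0.191  0.042] w 0.0135 gf 35.0
shift [-223.7  -15.    -0.8] turn z -6.41 q [-0.14  0.35  1.4  -0.    1.4  -0.15]
```

Request:
move_arm(
  series="-25 -2 0 0 0 -1; -50 -4 0 0 0 -2; -75 -6 0 0 0 -3; -100 -7 0 0 0 -4; -125 -9 0 0 0 -5; -150 -11 0 0 0 -6; -172 -13 0 0 0 -6.4; -190 -14 0 0 0 -6.4",
)

```text
time: 10.95
position: [0.5616, -0.1624, 0.3621]
tool_rot: [0.664, 0.748, -0.001, -0.001]
ft_force: [0.6, -0.0, -4.5]
grip_width: 0.014
grip_force: 35.0
```

```bash
python3 s.py .5614 -.1955 .363 6.9
```

```text
t 10.95 pos [ 0.5616 -0.1624  0.3621] az 6.77 tilt 0.19 F [ 0.58 -0.02 -4.54] M [-0.009 -0.142 -0.004] w 0.014 gf 35.0
shift [-32.9  -4.1  -1. ] turn z -0.13 q [-0.47  0.36  1.38 -0.    1.4  -0.59]
```

Request:
move_arm(
  series="-14 -1 0 0 0 0; -24 -2 0 0 0 0; -30 -3 0 0 0 0; -33 -4 0 0 0 0; -33 -4 0 0 0 0; -33 -4 0 0 0 0; -33 -4 0 0 0 0; -33 -4 0 0 0 0",
)

```text
time: 11.62
position: [0.5632, -0.1922, 0.3637]
tool_rot: [0.663, 0.748, 0.0, -0.0]
ft_force: [0.7, 0.4, -3.1]
grip_width: 0.0138
grip_force: 35.0
```

```bash
python3 s.py .5614 -.1955 .363 6.9;  python3 - <<'E'
from h import *
for n in ["scene","top"]:
  c=robot.camera(n); im=c["img"]
  for t in ["rack_grip","bar_left","bar_right","hook_left","hook_right"]:
    print(n,t,[(np.round(d["xyz"],3).tolist(),round(d["p"],2)) for d in robot.tip_of(c,t)[:1]])
  x0,y0,w,h=(140,110,200,150) if n=="scene" else (310,60,250,187)
  cv2.imwrite(f"pics/{n}4.png",cv2.resize(im[y0:y0+h,x0:x0+w],(800,600),interpolation=cv2.INTER_CUBIC)[:,:,::-1])
E
```

```text
t 11.62 pos [ 0.5632 -0.1922  0.3637] az 6.92 tilt 0.02 F [ 0.7   0.41 -3.06] M [-0.062 -0.074  0.024] w 0.0138 gf 35.0
shift [-3.1 -2.1  0.7] turn z 0.02 q [-0.52  0.38  1.35  0.    1.41 -0.64]
scene rack_grip [([0.564, -0.189, 0.366], 0.65)]
scene bar_left [([0.549, -0.071, 0.332], 0.81)]
scene bar_right [([0.577, -0.31, 0.331], 0.81)]
scene hook_left [([0.55, -0.071, 0.162], 0.73)]
scene hook_right [([0.573, -0.318, 0.16], 0.6)]
top rack_grip []
top bar_left [([0.551, -0.074, 0.332], 0.86)]
top bar_right []
top hook_left [([0.546, -0.071, 0.158], 0.93)]
top hook_right [([0.41, -0.173, 0.004], 0.27)]
```

View pics/top4.png

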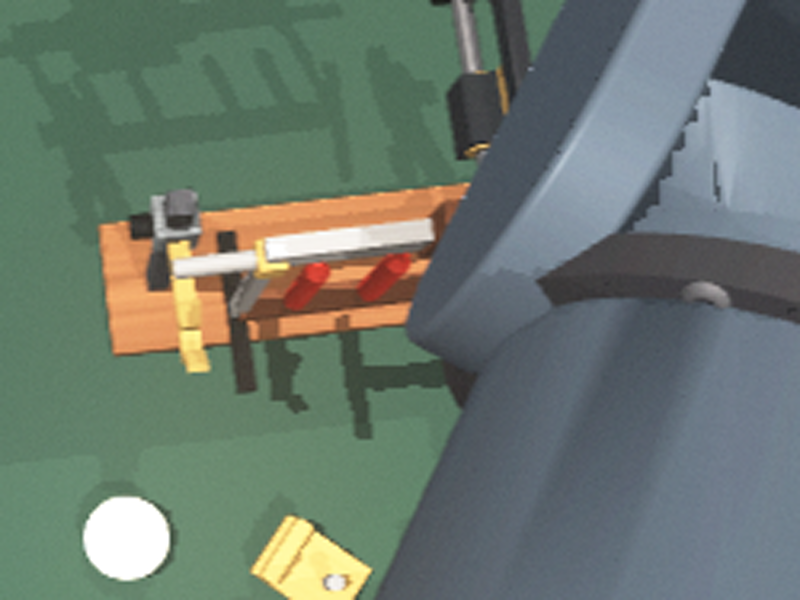

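The top crop shows the bar above the left hook, with the bar's end at crop (175,267) over the brass arm. The feet are inside the hooks. I'll descend to just above the mouths.

Request:
move_arm(
  series="-3 -2 15 0 0 0; -3 -2 40 0 0 0; -3 -2 65 0 0 0; -3 -2 90 0 0 0; -3 -2 113 0 0 0; -3 -2 130 0 0 0; -3 -2 137 0 0 0; -3 -2 140 0 0 0",
)

```text
time: 12.88
position: [0.5609, -0.1961, 0.2221]
tool_rot: [0.664, 0.748, -0.0, -0.001]
ft_force: [-0.2, 0.1, -4.7]
grip_width: 0.0139
grip_force: 35.0
```

Request:
move_arm(
  series="0 0 0 0 0 0; 0 0 0 0 0 0; 0 0 0 0 0 0; 0 0 0 0 0 0",
  newtons=25,
)

```text
time: 13.22
position: [0.5622, -0.1967, 0.225]
tool_rot: [0.664, 0.748, 0.0, 0.001]
ft_force: [-0.4, -0.5, -4.7]
grip_width: 0.0142
grip_force: 25.0
```

```bash
python3 s.py .5614 -.1960 .215 6.9;  python3 - <<'E'
from h import *
for n in ["scene","top","scene"]:
  c=robot.camera(n); im=c["img"]
  for t in ["rack_grip","bar_left","bar_right","hook_left","hook_right"]:
    print(n,t,[(np.round(d["xyz"],3).tolist(),round(d["p"],2)) for d in robot.tip_of(c,t)[:1]])
  x0,y0,w,h=(140,140,200,150) if n=="scene" else (310,60,250,187)
  cv2.imwrite(f"pics/{n}5.png",cv2.resize(im[y0:y0+h,x0:x0+w],(800,600),interpolation=cv2.INTER_CUBIC)[:,:,::-1])
E
```

```text
t 13.22 pos [ 0.5622 -0.1967  0.225 ] az 6.85 tilt 0.16 F [-0.42 -0.52 -4.69] M [-0.017 -0.111  0.021] w 0.0142 gf 25.0
shift [ 0.8 -0.8 10. ] turn z -0.05 q [-0.52  0.51  1.53 -0.    1.1  -0.64]
scene rack_grip [([0.562, -0.193, 0.223], 0.93)]
scene bar_left [([0.546, -0.077, 0.192], 0.86)]
scene bar_right [([0.574, -0.31, 0.193], 0.81)]
scene hook_left [([0.547, -0.071, 0.16], 0.88)]
scene hook_right []
top rack_grip []
top bar_left [([0.547, -0.075, 0.19], 0.64)]
top bar_right []
top hook_left [([0.544, -0.071, 0.159], 0.97)]
top hook_right []
scene rack_grip [([0.56, -0.194, 0.223], 0.69)]
scene bar_left [([0.545, -0.077, 0.191], 0.76)]
scene bar_right [([0.575, -0.314, 0.193], 0.73)]
scene hook_left [([0.573, -0.314, 0.193], 0.72)]
scene hook_right [([0.573, -0.32, 0.163], 0.96)]
```

View pics/scene5.png

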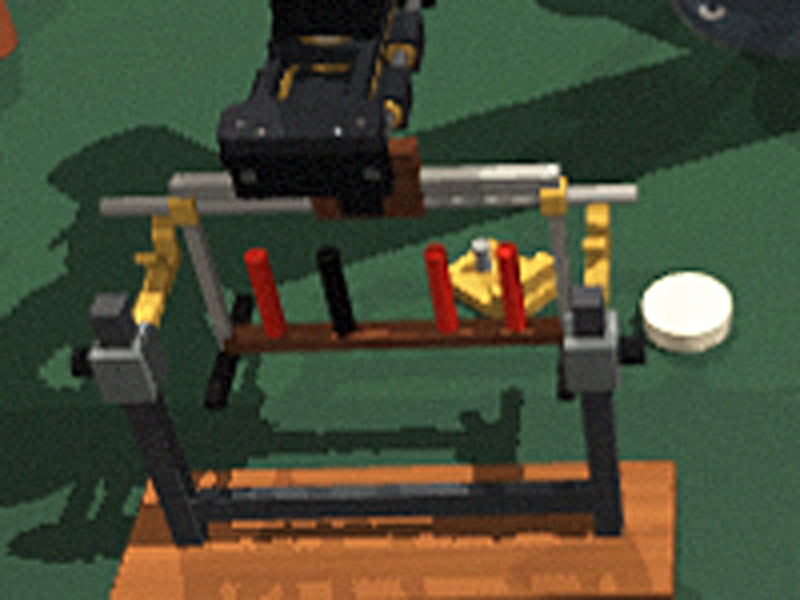

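The bar is level above both hooks, with the uprights between them: hooks at crop (165,240) and (597,215), clips at 180 and 553. Now I'll feel it down.

Request:
move_arm(
  series="0 -1 3 0 0 0; 0 -1 6 0 0 0; 0 -1 9 0 0 0; 0 -1 12 0 0 0; 0 -1 14 0 0 0; 0 -1 16 0 0 0; 0 -1 16 0 0 0; 0 -1 16 0 0 0",
)

```text
time: 14.78
position: [0.5604, -0.1964, 0.2074]
tool_rot: [0.664, 0.748, -0.0, -0.0]
ft_force: [0.5, -0.1, -3.9]
grip_width: 0.0141
grip_force: 25.0
```

```bash
cat > m.py <<'E'
from h import *
# average of 5 readings (0.25 s), wrench in tool-heading frame: x=stand x, y=stand y
f=[];m=[];z=[];p=[]
for k in range(5):
    robot.camera("scene"); o=robot.get_obs(); f.append(o["ft_force"]);m.append(o["moment"]);p.append(o["position"])
a=R.from_euler("z",-6.9,degrees=True)
print("t",round(o["time"],2),"F",a.apply(np.mean(f,0)).round(2),"sd",np.std(f,0).round(2),"M",a.apply(np.mean(m,0)).round(3),"pos",(np.mean(p,0)*1000).round(1), "tilt",np.degrees((R.from_quat(o["tool_rot"])).as_matrix()[2,:2]).round(2),"gf",o["grip_force"].round(1))
E
python3 m.py
```

```text
Traceback (most recent call last):
  File "m.py", line 7, in <module>
    print("t",round(o["time"],2),"F",a.apply(np.mean(f,0)).round(2),"sd",np.std(f,0).round(2),"M",a.apply(np.mean(m,0)).round(3),"pos",(np.mean(p,0)*1000).round(1), "tilt",np.degrees((R.from_quat(o["tool_rot"])).as_matrix()[2,:2]).round(2),"gf",o["grip_force"].round(1))
                                                                                                                                                                                                                                                     ^^^^^^^^^^^^^^^^^^^^^
AttributeError: 'float' object has no attribute 'round'
```

```bash
sed -i 's/o\["grip_force"\].round(1)/o["grip_force"]/' m.py; python3 m.py
```

```text
t 15.28 F [-0.04  0.07 -3.87] sd [0.62 0.42 0.29] M [-0.031 -0.094 -0.006] pos [ 560.6 -196.5  207.7] tilt [-0.    0.01] gf 24.966860383283347
```

Request:
move_arm(
  series="0 0 2 0 0 0; 0 0 4 0 0 0; 0 0 6 0 0 0; 0 0 8 0 0 0; 0 0 9 0 0 0; 0 0 9 0 0 0",
)

```text
time: 15.78
position: [0.5603, -0.1963, 0.1981]
tool_rot: [0.664, 0.748, -0.0, -0.0]
ft_force: [0.4, 0.6, -4.0]
grip_width: 0.0139
grip_force: 25.0
```

```bash
python3 m.py
```

```text
t 16.03 F [-0.17  0.2  -4.18] sd [0.48 0.38 0.52] M [-0.018 -0.09  -0.031] pos [ 560.5 -196.4  198.5] tilt [-0.01  0.01] gf 24.966913004172966
```

Request:
move_arm(
  series="0 0 1 0 0 0; 0 0 2 0 0 0; 0 0 3 0 0 0; 0 0 4 0 0 0; 0 0 5 0 0 0; 0 0 5 0 0 0",
)

```text
time: 16.53
position: [0.5604, -0.1964, 0.1933]
tool_rot: [0.664, 0.748, -0.0, -0.0]
ft_force: [0.4, -0.4, -4.0]
grip_width: 0.0138
grip_force: 25.0
```

```bash
python3 m.py
```

```text
t 16.78 F [-0.31  0.03 -3.96] sd [0.36 0.25 0.64] M [-0.032 -0.118 -0.021] pos [ 560.5 -196.4  193.5] tilt [-0.    0.01] gf 24.96682039811276
```

Request:
move_arm(
  series="0 0 0.5 0 0 0; 0 0 1 0 0 0; 0 0 1.5 0 0 0; 0 0 1.5 0 0 0",
)

```text
time: 17.12
position: [0.5605, -0.1964, 0.192]
tool_rot: [0.664, 0.748, 0.0, -0.0]
ft_force: [-0.3, 0.7, -3.4]
grip_width: 0.0139
grip_force: 25.0
```

```bash
python3 m.py
```

```text
t 17.37 F [-0.07 -0.16 -3.39] sd [0.44 0.46 0.37] M [-0.021 -0.092 -0.006] pos [ 560.5 -196.4  192.1] tilt [-0.    0.01] gf 24.966972683323547
```

Request:
move_arm(
  series="0 0 0.5 0 0 0; 0 0 1 0 0 0; 0 0 1 0 0 0",
)

```text
time: 17.62
position: [0.5605, -0.1965, 0.1912]
tool_rot: [0.664, 0.748, -0.0, 0.0]
ft_force: [0.4, -0.3, -3.3]
grip_width: 0.0138
grip_force: 25.0
```

```bash
python3 m.py
```

```text
t 17.87 F [-0.2  -0.62 -1.74] sd [0.54 0.44 0.39] M [ 0.155 -0.042  0.043] pos [ 560.6 -196.5  191.2] tilt [-0.01  0.01] gf 24.983144123107195
```

Left touched first (Mx +0.18, about 2 N). I'll lower the right end while the left holds its height.

Request:
move_arm(
  series="0 0 0.5 0 0.25 0; 0 0 0.5 0 0.25 0; 0 0 1 0 0.5 0; 0 0 1 0 0.5 0",
)

```text
time: 18.2
position: [0.5606, -0.1966, 0.1903]
tool_rot: [0.664, 0.748, 0.003, -0.003]
ft_force: [0.1, -0.0, -1.0]
grip_width: 0.0136
grip_force: 25.0
```

```bash
python3 m.py
```

```text
t 18.45 F [-0.86 -0.94 -0.12] sd [0.52 0.13 0.29] M [0.028 0.002 0.032] pos [ 560.6 -196.6  190.3] tilt [0.47 0.02] gf 24.983143634162843
```

Both hooks carry about 2 N each. Now I'll press straight down in small steps.

Request:
move_arm(
  series="0 0 0.3 0 0 0; 0 0 0.5 0 0 0; 0 0 0.5 0 0 0",
)

```text
time: 18.7
position: [0.5606, -0.1966, 0.1902]
tool_rot: [0.664, 0.748, 0.003, -0.003]
ft_force: [-1.6, -1.1, 3.9]
grip_width: 0.0138
grip_force: 25.0
```

```bash
python3 m.py
```

```text
t 18.95 F [-2.1  -0.5   5.19] sd [0.17 0.66 0.23] M [0.085 0.265 0.071] pos [ 560.6 -196.6  190.2] tilt [0.47 0.03] gf 24.98315225355327
```

Request:
move_arm(
  series="0 -0.4 0 0 0.1 0; 0 -0.8 0 0 0.1 0; 0 -0.8 0.2 0 0.1 0; 0 -0.8 0.3 0 0.1 0; 0 -0.8 0.3 0 0.1 0",
)

```text
time: 19.37
position: [0.5606, -0.1966, 0.1902]
tool_rot: [0.664, 0.748, 0.004, -0.003]
ft_force: [0.1, -0.6, 7.3]
grip_width: 0.0134
grip_force: 25.0
```

```bash
python3 m.py
```

```text
t 19.62 F [-0.84  0.33  6.48] sd [0.36 0.37 0.49] M [ 0.17  -0.013  0.042] pos [ 560.5 -196.7  190.1] tilt [0.54 0.13] gf 24.983240137808025
```

Request:
move_arm(
  series="0 0 0.15 0 0.1 0; 0 0 0.3 0 0.1 0; 0 0 0.3 0 0.1 0; 0 0 0.3 0 0.1 0; 0 0 0.3 0 0.1 0; 0 0 0.3 0 0.1 0",
)

```text
time: 20.12
position: [0.5606, -0.1967, 0.1901]
tool_rot: [0.664, 0.748, 0.005, -0.003]
ft_force: [-0.3, 0.4, 9.0]
grip_width: 0.014
grip_force: 25.0
```

```bash
python3 m.py
```

```text
t 20.37 F [-0.9   0.04  8.41] sd [0.38 0.25 0.42] M [0.173 0.045 0.063] pos [ 560.6 -196.7  190.1] tilt [0.63 0.13] gf 24.983134106732905
```

Request:
move_arm(
  series="0 0 0.1 0 0.15 0; 0 0 0.2 0 0.15 0; 0 0 0.2 0 0.15 0; 0 0 0.2 0 0.15 0; 0 0 0.2 0 0.15 0; 0 0 0.2 0 0.15 0",
)

```text
time: 20.87
position: [0.5606, -0.1967, 0.1901]
tool_rot: [0.664, 0.748, 0.005, -0.004]
ft_force: [-2.5, 0.9, 8.4]
grip_width: 0.0138
grip_force: 25.0
```

```bash
python3 m.py; python3 - <<'E'
from h import *
c=robot.camera("scene"); cv2.imwrite("pics/scene6.png",cv2.resize(c["img"][140:290,140:340],(800,600),interpolation=cv2.INTER_CUBIC)[:,:,::-1])
E
```

```text
t 21.12 F [-0.73  0.76  9.31] sd [0.47 0.47 0.37] M [0.077 0.124 0.029] pos [ 560.6 -196.7  190.1] tilt [0.76 0.14] gf 24.983351966366172
```

View pics/scene6.png

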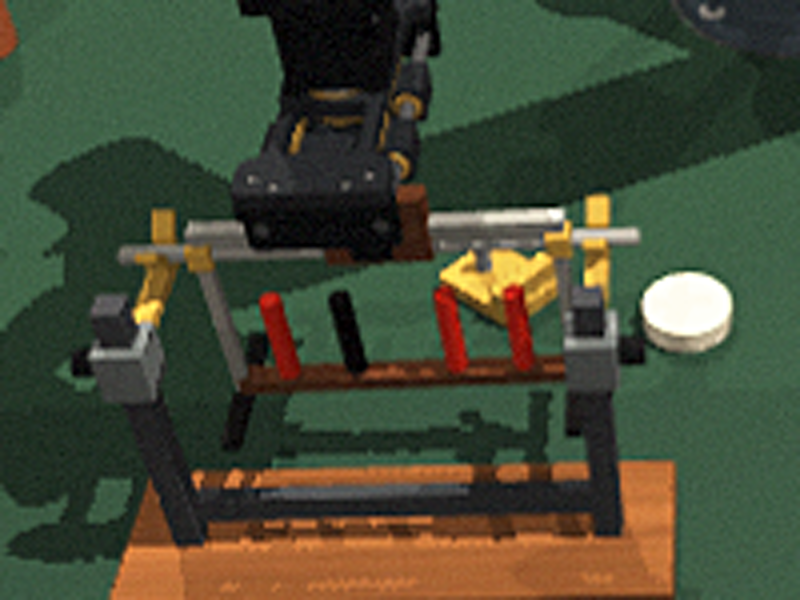

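The bar lies in both hooks (crop (160,250) and (597,237)), carrying about 13.3 N in total and evenly shared. I'll unload the press and then open.

Request:
move_arm(
  series="0 0 -0.4 0 0 0; 0 0 -0.8 0 0 0; 0 0 -1 0 0 0; 0 0 -1 0 0 0",
)

```text
time: 21.5
position: [0.5605, -0.1967, 0.1902]
tool_rot: [0.664, 0.748, 0.005, -0.005]
ft_force: [1.7, -0.1, 5.3]
grip_width: 0.0137
grip_force: 25.0
```

```bash
python3 m.py
```

```text
t 21.75 F [ 1.23 -0.1   5.07] sd [0.32 0.16 0.52] M [-0.055 -0.258  0.064] pos [ 560.5 -196.7  190.2] tilt [0.8  0.11] gf 24.983815304003656
```

Request:
move_arm(
  series="0 0.2 -0.3 0 0 0; 0 0.4 -0.6 0 0 0; 0 0.5 -0.9 0 0 0; 0 0.5 -0.9 0 0 0",
)

```text
time: 22.08
position: [0.5605, -0.1966, 0.1902]
tool_rot: [0.664, 0.748, 0.005, -0.005]
ft_force: [1.3, 0.0, 1.4]
grip_width: 0.0139
grip_force: 25.0
```

```bash
python3 m.py
```

```text
t 22.33 F [ 1.31 -0.98 -0.09] sd [0.1  0.81 0.4 ] M [-0.328 -0.423  0.041] pos [ 560.2 -196.6  190.3] tilt [ 0.86 -0.03] gf 24.984318937640637
```

Request:
move_arm(
  series="0 0 0 0 0 0; 0 0 0 0 0 0; 0 0 0 0 0 0; 0 0 0 0 0 0; 0 0 0 0 0 0; 0 0 0 0 0 0; 0 0 0 0 0 0; 0 0 0 0 0 0",
  jaw=0.7,
)

```text
time: 23.0
position: [0.5602, -0.1964, 0.1907]
tool_rot: [0.664, 0.748, 0.005, -0.006]
ft_force: [0.6, -0.3, 0.0]
grip_width: 0.0568
grip_force: 0.0
```

```bash
python3 m.py; python3 s.py .5605 -.1967 .29 6.9
```

```text
t 23.25 F [ 0.19 -0.28 -0.39] sd [0.37 0.46 0.21] M [-0.015 -0.129  0.007] pos [ 560.2 -196.5  190.7] tilt [ 0.85 -0.  ] gf 0.0
t 23.25 pos [ 0.5602 -0.1965  0.1907] az 6.85 tilt 0.85 F [ 0.9  -0.07 -0.3 ] M [ 0.005 -0.149 -0.01 ] w 0.0604 gf 0.0
shift [  1.2   0.3 -99.3] turn z -0.05 q [-0.53  0.55  1.56  0.01  1.04 -0.66]
```

Released. I'll rise straight up and clear.

Request:
move_arm(
  series="0 0 -8 0 0 0; 0 0 -20 0 0 0; 0 0 -40 0 0 0; 0 0 -65 0 0 0; 0 0 -90 0 0 0; 0 0 -115 0 0 0; 0 0 -130 0 0 0; 0 0 -130 0 0 0",
)

```text
time: 23.92
position: [0.5623, -0.1994, 0.3255]
tool_rot: [0.664, 0.748, 0.006, -0.001]
ft_force: [-0.5, 0.1, 0.1]
grip_width: 0.0609
grip_force: 0.0
```

Request:
move_arm(
  series="0 0 0 0 0 0; 0 0 0 0 0 0; 0 0 0 0 0 0; 0 0 0 0 0 0; 0 0 0 0 0 0; 0 0 0 0 0 0",
)

```text
time: 24.42
position: [0.5602, -0.1983, 0.3198]
tool_rot: [0.664, 0.748, 0.005, -0.006]
ft_force: [-0.1, -0.1, -0.1]
grip_width: 0.0609
grip_force: 0.0
```

```bash
python3 s.py .5605 -.1967 .32 6.9; python3 - <<'E'
from h import *
c=robot.camera("scene"); cv2.imwrite("pics/scene7.png",cv2.resize(c["img"][140:290,140:340],(800,600),interpolation=cv2.INTER_CUBIC)[:,:,::-1])
for t in ["rack","rack_grip","bar_left","bar_right"]: print(t,[(np.round(d["xyz"],3).tolist(),round(d["p"],2)) for d in robot.tip_of(c,t)[:1]])
E
```

```text
t 24.42 pos [ 0.5602 -0.1983  0.3198] az 6.85 tilt 0.91 F [-0.05 -0.15 -0.11] M [ 0.036 -0.131 -0.008] w 0.0609 gf 0.0
shift [ 1.5  0.5 -0.2] turn z -0.05 q [-0.53  0.41  1.41  0.01  1.33 -0.66]
rack [([0.562, -0.195, 0.051], 0.58)]
rack_grip [([0.56, -0.195, 0.188], 0.91)]
bar_left [([0.546, -0.076, 0.159], 0.94)]
bar_right [([0.574, -0.314, 0.159], 0.68)]
```

View pics/scene7.png

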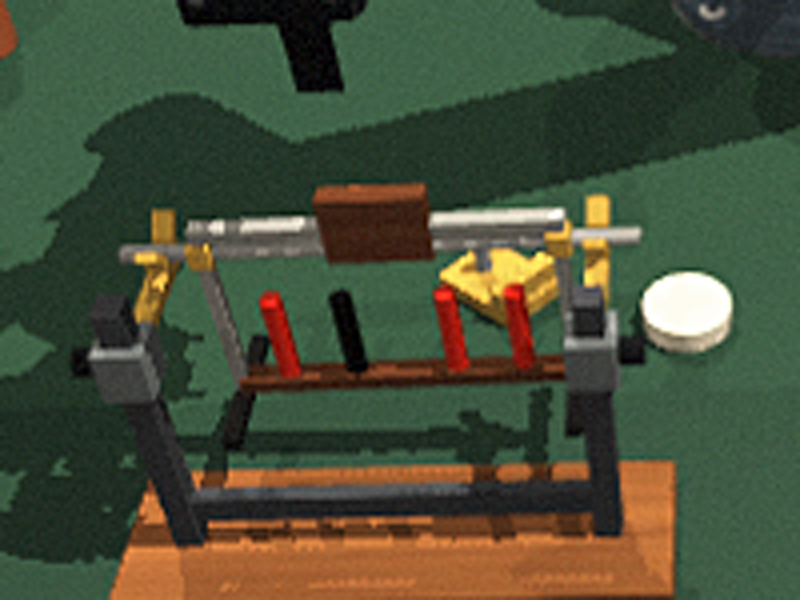

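The rack hangs upright in both hooks (crop (155,250) and (597,235)), the gripper is well clear above, and the loose objects lie unmoved. I'll hand in.

```bash
python3 -c "
from rig import robot
print(robot.hand_in())"
```

```text
the job is handed in; nothing more can be done
None
```

The rack hangs upright and released in both brass hooks, after a press of about 13 N total that I estimate was shared evenly (wrist force readings); the arm is clear, the loose items look unmoved, and the job is handed in (no verdict was shown).

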